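# Index a plate under the cap-mat press and let the head down on it

## Task

The plate with its blue cap mat waits at the load end of the mat press: lift the index lever out of the load notch, let it down on the bar hidden under the hood and draw the shuttle gently along by the lever until it drops into the press notch, and stop there. Then crack the red release valve open, an eighth of a turn at most, so that the head sinks slowly by itself onto the mat, and shut the valve again. Leave the head resting on the mat and everything else on the bench alone.

Things in the scene. Friction and masses are not known exactly. Their poses are not given: they have to be found in the camera images.
- press_bed: Bed of the press, aluminium, 215 x 490 x 28 mm, fixed. Origin on the bench under its middle; x points back to the column, y along the rails to the load end. A white hood (x -108 to -47 mm, top 90 mm above the bench) hides the index bar along the front: its press notch lies between 187 and 253 mm of shuttle travel, at most 8 mm from where the nest stands straight below the press head.
- shuttle (a joint): Travel in m of the grey shuttle with the plate nest along the rails, in the bed's -y direction; 0 = in the load notch (nest centre at bed x +30, y +140 mm), end stop at 0.295. Slides with 1 to 2 N, pawl on the bar included, and stays where it is left.
- index_lever (a joint): Angle in rad of the steel index lever, hinged at the shuttle's front about the bed's y axis. 0 = pawl down in a notch, locking the shuttle; about 0.23 = riding on the bar between notches; upper stop 0.42. A light spring and its weight bring it down; lifting it takes about 6 N at the grip. The pawl is 10 mm wide and square, the notches 16 mm with upright walls.
- lever_grip (a point): Middle of the lever's upright black grip, a round post 20 mm thick, 59 mm high (31 below to 28 above this point), in front of the hood. 95 mm in front of the lever's pivot and 80 mm above it; 138 mm above the bench with the pawl in a notch, about 22 mm more with it riding. Pushed sideways between loose fingers, not squeezed, the lever stays free to drop.
- nest (a point): Middle of the nest floor on the shuttle, 50 mm above the bench; axes as the bed's.
- press_column: Grey column behind the bed, clamped somewhere along it, with the ram cylinder (60 mm thick, top 248 mm above the bench) reaching forward over the rails and the aluminium valve block beside it. Origin on the bench straight below the middle of the press head; axes as the bed's. The release valve stands 115 mm to its -y side and 10 mm to its front.
- plate_white: White 96-well plate, 85 x 128 x 15 mm, lying loose in the nest between low lips; origin in the middle of its underside.
- cap_mat: Blue cap mat, 80 x 122 x 5 mm, 30 g, lying loose on the plate; origin in the middle of its underside.
- press_head: Press head, an aluminium plate 88 x 120 mm with a black pad, on a ram that is held up by the release valve. Origin: middle of the pad's underside, 114 mm above the bench when up and about 69 mm when it rests on the mat in the nest. With the valve open it sinks by its own weight (0.9 kg) at about 15 mm/s; never push it.
- release_valve (a joint): Angle in rad of the red release valve, 0 = shut (against its stop), growing as it opens, anticlockwise seen from above. The head is let go at about 0.3 and sinks while the valve stays open; shut early, it stops within 8 mm. Turns with about 0.06 N m and stays where it is left.
- valve_grip (a point): Middle of the valve's red wing grip: 50 mm long along this point's x axis, 12 mm thick along its y axis, 24 mm high (12 mm below to 10 mm above this point), 226 mm above the bench, on a vertical axis, on top of the aluminium valve block beside the ram. The point turns with the valve; shut, its axes are the bed's.
- plate_yellow: Bystander: another white 96-well plate, 85 x 128 x 15 mm.
- clear_platebox: Bystander: plate under a clear cover, 86 x 128 x 26 mm.
- insert_tray: Bystander: clear tray with lid, 72 x 126 x 27 mm.
- calculator: Bystander: black desk calculator, 150 x 102 x 21 mm.
- pen_red: Bystander: black and red pen, 138 mm long, near the front edge of the bench.
There are look-alikes about, which are no part of the job. Of the things that look like the cap_mat, the larger one is meant.

How it is judged (in metres and radians):
On the way, in this order (a step that is already met when the one before it is completed fails the run):
1. the lever is lifted and the shuttle drawn off the load notch (value of joint index_lever above 0.15 rad and value of joint shuttle above 0.02 m), for 0.1 s.
2. the pawl has dropped into the press notch and the shuttle stands still (value of joint index_lever below 0.06 rad and value of joint shuttle above 0.15 m and velocity of joint shuttle between -0.01 and 0.01 m/s), for 0.3 s.
3. the release valve is cracked open (value of joint release_valve above 0.27 rad), for 0.1 s.
4. the head has sunk onto the mat (height (world z) of press_head below 0.075 m and contact force between press_head and cap_mat above 4 N), for 0.2 s.
At the end, for the whole second after the job is handed in: The pawl is down in the press notch (lever below 0.06 rad, shuttle travel over 150 mm), the head rests on the mat with its own weight (over 4 N, pad lower than 75 mm), mat, plate and nest are centred on one another within 6 mm, and the release valve is shut again (below 0.12 rad) (all of step 4 and value of joint release_valve below 0.12 rad and value of joint index_lever below 0.06 rad and value of joint shuttle above 0.15 m and horizontal distance between cap_mat and plate_white below 0.006 m and horizontal distance between plate_white and nest below 0.006 m and linear speed of cap_mat below 0.01 m/s); the robot touches nothing.
It fails at once if the release valve is opened more than 1.0 rad (value of joint release_valve above 1 rad).
It fails at once if the shuttle is jerked along faster than 0.2 m/s (velocity of joint shuttle above 0.2 m/s or velocity of joint shuttle below -0.2 m/s).
It fails at once if the shuttle is carried along with the lever held up off the bar (lever above 0.3 rad beyond 90 mm of travel) (value of joint index_lever above 0.3 rad and value of joint shuttle above 0.09 m).
It fails at once if the robot pushes the press head (contact force between any of the arm, the fingers and press_head above 2 N).
It fails at once if a bystander is moved more than 25 mm (distance of any of plate_yellow, clear_platebox, insert_tray, calculator, pen_red from where it was at the start of the episode above 0.025 m).
It also fails if it takes over 64 s, if anything falls off the work surface, if the arm or the gripper's body presses on something with over 40 N, if the wrist force passes 120 N, or if a joint passes its speed limit or range.

## Robot

A 7-joint arm with a two-finger parallel gripper is mounted at the origin on a cart in front of the work surface, level with it; the furniture and walls round the work are solid. World frame = base frame: x ahead of the robot, y to its left, z up, the work surface at z = 0. Lengths are in mm, angles in degrees, forces in N, time in s.
With the tool pointing down it reaches from about 350 to 900 mm from the base axis. Payload 19.9 kg.
Tool frame: the origin (TCP) lies at the very end of the fingers, on their centre line; the grasp point (between the pads) lies 19 mm behind it; x points along the fingers, y is the direction in which the jaws open and shut, and the axes are right-handed (so a half turn about x gives the same grasp; the last joint's range is limited). The gripper opens to 85 mm and grips with 20 to 120 N. Pads are 22 mm wide; open, the fingers measure 114 mm over their backs; the gripper's body (76 mm by 85 mm) begins 54 mm behind the grasp point. The pads swing forward as they close: fully open they stand 13 mm farther back than shut.
Start: joints at [73.94, 23.915, -0.59, 92.452, 0.269, 63.638, -3.037], TCP at [147.832, -607.246, 231.26] pointing down, gripper open.
Joint ranges: [-161.28, 161.28], [-22.2, 115.67], [-73.04, 71.86], [3.21, 147.25], [-68.34, 248.33], [10.77, 114.83], [-161.83, 161.83]. Speed limits (degrees/s): [108.29, 108.29, 136.94, 136.94, 172.46, 172.46, 172.46].

## Interface

Orientations are given as a 3x3 rotation matrix whose columns are the frame's x, y, z axes.
In Python, from rig import env gives the robot as it stands.
- The arm moves only by the tool play_rows, never from a script. Its arguments are lists of equal length, an entry for each row: "rot": the turn, a rotation vector about the tool's x, y, z in rad, a list of three; "slide": the shift along the tool's x, y, z in cm, a list of three; "gripper": the closure, from 0 (fully open) to 1 (shut). A call has 1 to 8 rows; each row shifts and turns the commanded pose from where the row before left it, along the tool's axes as they then stand; what a row does not reach is not made up. A row lasts 1/8 s, in which the tool goes at most 62.5 mm and 10.7 degrees, less where a joint would pass 70% of its speed; a pose out of reach is approached as far as the arm can. A call with a gripper value outside its range is refused whole. The fingers move at their own pace and stop on an object; "grip_force" is the grip in N (left out, the last holds). Time passes only in rows, so rows that do not move let the fingers close. It gives the time, the measured TCP pose, the force and the opening at its end, in the units of the state.
- env.observe(): the state, without advancing time (a new reading comes with each control period).
- env.capture(name): name is "scene" or "side" or "wrist"; returns a dict with "img" (480x640x3 uint8, red, green, blue), "fx", "fy", "cx", "cy" (pixels), "eye" and "attitude" of the camera in the world. Camera axes: x right, y up, looking along -z (the intrinsics and any distortion apply to the point x, -y, -z); pixel columns grow to the right and rows downward; lengths in mm; the calibration is good to about 2 mm. A picture is of the moment at which its call begins. There is no depth.
- env.sign_off(): hands the job in, once; it reports no verdict.
Trained networks look in a picture, given as the dict that the camera call returned (one of the last four; its "shot" number tells which), for a name from the list of things; names that differ only in an ending like _2 or _b are one class to them, and where a whole thing is asked for, a point or a joint stands for the part that bears it (a point fixed in the world has none). Each returns a list of dicts, best first, with "conf" (0 to 1); they miss things now and then, are a little off and sometimes report something else, mostly with a low value. They report only what shows in the picture. A call takes as long as a camera call. They do not tell look-alikes from the thing itself.
- env.masks_of(picture, target): "region" (480x640 bool, what is visible of it) and "box" ([centre column, centre row, width, height] in pixels, round what is visible of it).
The state is a dict: "clock": time; "q": joint angles; "dq": joint speeds; "joint_efforts": joint torques, N m; "tool_pos": TCP position; "tool_rot": TCP orientation; "force": force on the tool from outside, world axes, zero at the start; "wrist_torque": the same for the moment, N m; "grip_width": finger opening in mm.
Only numpy, scipy, OpenCV 4.12 (cv2) and the standard library are available. Lean on these libraries where they do the work, as an engineer would, in place of code of your own. Each camera call takes 0.05 s, during which the arm holds its last target.

## Working session

There is one attempt and no reset: what is moved stays moved. The work goes in short steps, Python scripts to look and compute and a tool call to move; the robot and the scene stay as the last step left them, time stands still between calls to the robot, and variables do not carry over. Pictures are saved under pics/ and viewed, and the job is handed in when it is done.

Besides the shell and the picture viewer there is one more tool, called after "Emit:" by a JSON object that holds its "api" and its "payload", one argument or row to a line. play_rows: Moves the arm, as the interface text tells. Its arguments: {"type":"object","properties":{"rot":{"type":"array"},"slide":{"type":"array"},"gripper":{"type":"array"},"grip_force":{"type":"number"}},"required":["rot","slide","gripper"]}

```bash
ls -la; mkdir -p pics; python3 - <<'E'
from rig import env
import cv2
o=env.observe(); print({k:(v if not hasattr(v,'tolist') else v.tolist()) for k,v in o.items()})
for n in ["scene","side","wrist"]:
    p=env.capture(n); cv2.imwrite(f"pics/{n}0.png",p["img"][:,:,::-1])
    print(n,p["fx"],p["fy"],p["cx"],p["cy"],p["eye"],p["attitude"],[k for k in p])
E
```

```text
total 12
drwxr-xr-x  3 agent agent 4096 Dec  7 14:13 .
drwxr-xr-x 23 root  root  4096 Dec  7 14:13 ..
drwxr-xr-x  2 agent agent 4096 Dec  7 14:13 pics
{'clock': 0.0, 'q': [73.94069686968218, 23.94919995018415, -0.5903181899313882, 92.48774745894683, 0.2702941635086725, 63.63808732395729, -3.038153978857672], 'dq': [0.09315158188495984, 0.08657462579151562, 0.0829551644149992, 0.007217857701939729, 0.025994538853870704, -0.02083883586952345, -0.017254162014111687], 'joint_efforts': [-0.0018376696243649349, -86.44397020339966, 0.677751749753952, -43.48936200141907, 0.01904382894281298, 0.007399774622172117, 1.2457844889013359e-05], 'tool_pos': [147.72467247777834, -606.9111073220776, 230.63132320182825], 'tool_rot': [[-0.00041009224904993663, 0.23651533947244507, -0.9716276684093457], [0.001219126451379363, -0.971626909813892, -0.23651566936717475], [-0.9999991727771793, -0.001281530234236323, 0.00011011455817517226]], 'force': [0.6273146566221912, -0.14233718248288843, 0.2588658708133166], 'wrist_torque': [0.03758762157163512, 0.0016772774594158628, -0.02387068346026388], 'grip_width'
[... 225 characters left out ...]
[ 0.0099974   0.65036691  0.75955443]] ['img', 'fx', 'fy', 'cx', 'cy', 'eye', 'attitude', 'shot']
side 491.4119694730622 491.4119694730622 321.28101972032727 234.3646726466644 [   42.27084505 -1218.85129501   974.18618173] [[ 0.93834938  0.1763538  -0.29732101]
 [-0.34563366  0.493927   -0.79785556]
 [ 0.00615002  0.85143141  0.5244299 ]] ['img', 'fx', 'fy', 'cx', 'cy', 'eye', 'attitude', 'shot']
wrist 407.0030163570128 407.0030163570128 322.82207757123416 247.11638671319875 [ 216.14948795 -589.71066065  374.71434271] [[ 0.23632578  0.93395372  0.26810553]
 [-0.97167276  0.22756996  0.0637492 ]
 [-0.00147396 -0.27557642  0.96127804]] ['img', 'fx', 'fy', 'cx', 'cy', 'eye', 'attitude', 'shot']
```

View pics/scene0.png

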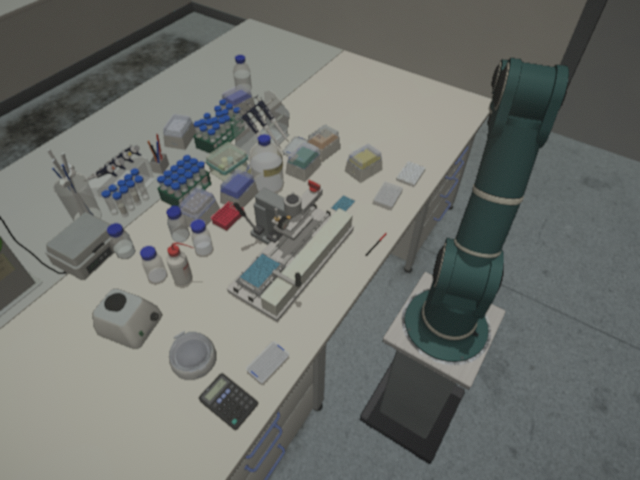

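View pics/side0.png

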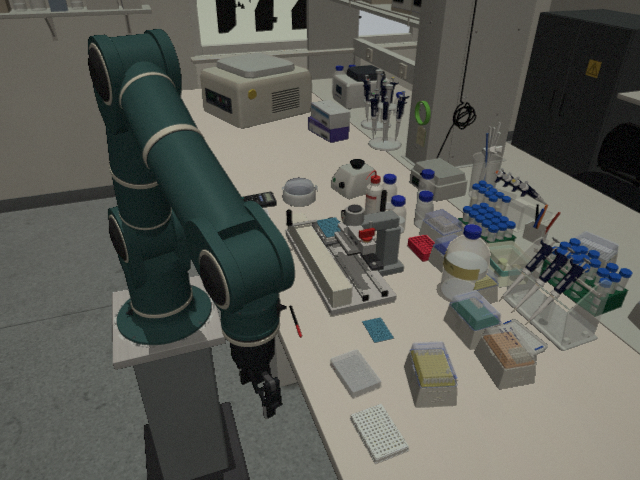

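View pics/wrist0.png

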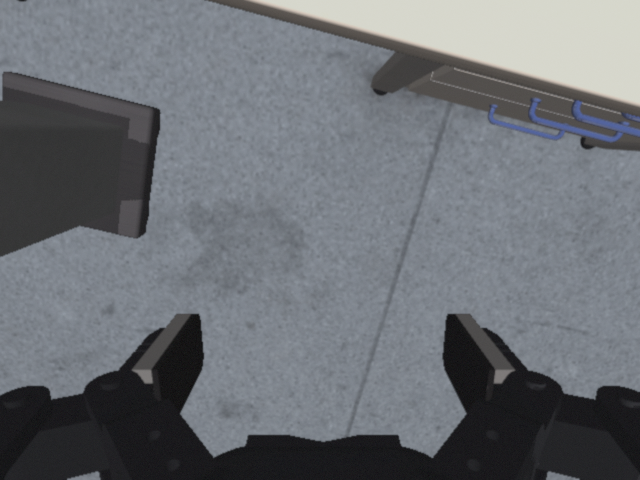

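```bash
cat > h.py <<'E'
import numpy as np, cv2
from rig import env
def proj(p,X):
    R=np.array(p["attitude"]);e=np.array(p["eye"])
    c=(np.atleast_2d(X)-e)@R
    return np.c_[p["cx"]+p["fx"]*c[:,0]/-c[:,2], p["cy"]+p["fy"]*(-c[:,1])/-c[:,2]]
def ray(p,u,v):
    R=np.array(p["attitude"])
    d=R@np.array([(u-p["cx"])/p["fx"],-(v-p["cy"])/p["fy"],-1.]);return np.array(p["eye"]),d/np.linalg.norm(d)
def onz(p,u,v,z):
    e,d=ray(p,u,v);return e+d*(z-e[2])/d[2]
def tri(obs):
    A=np.zeros((3,3));b=np.zeros(3)
    for p,u,v in obs:
        e,d=ray(p,u,v);M=np.eye(3)-np.outer(d,d);A+=M;b+=M@e
    return np.linalg.solve(A,b)
def crop(p,x0,y0,w,h,f,name):
    im=cv2.resize(p["img"][y0:y0+h,x0:x0+w],None,fx=f,fy=f,interpolation=cv2.INTER_CUBIC)
    cv2.imwrite(name,im[:,:,::-1])
E
python3 - <<'E'
from h import *
import pickle
S=env.capture("scene");D=env.capture("side")
pickle.dump((S,D),open("sd.pkl","wb"))
crop(S,210,165,160,160,4.5/1.2,"pics/sc.png")
crop(D,270,180,150,140,4,"pics/dc.png")
for t in ["press_bed","shuttle","index_lever","press_column","plate_white","cap_mat","press_head","release_valve"]:
    for nm,p in(("S",S),("D",D)):
        for r in env.masks_of(p,t)[:3]:
            print(t,nm,round(r["conf"],2),np.round(r["box"],1),r["region"].sum(), np.round(np.argwhere(r["region"]).mean(0)[::-1],1))
E
```

```text
press_bed D 0.59 [339.5 262.3 116.2  99.8] 5343 [335.7 268.9]
press_bed D 0.59 [300.4 221.2  32.6  21. ] 205 [299.3 221. ]
press_bed D 0.28 [354.9 373.9  56.5  47.8] 1635 [355.  373.6]
shuttle S 0.87 [273.2 279.9  55.9  33.9] 323 [277.7 279.6]
shuttle S 0.6 [285.8 278.9  31.2  13.9] 217 [288.1 277.3]
shuttle S 0.4 [276.  212.1  87.3  64.3] 2917 [281.1 212.7]
shuttle D 0.57 [312.7 227.8  53.   38.7] 305 [308.6 227.4]
shuttle D 0.52 [354.6 236.7  36.5  34.3] 277 [347.  243.4]
index_lever S 0.66 [288.8 277.2  29.1  11.3] 186 [288.3 277.3]
index_lever D 0.7 [299.9 219.3  30.5  23. ] 230 [298.9 221.3]
press_column S 0.64 [277.6 212.8  89.3  59.8] 2811 [281.2 212.8]
press_column S 0.17 [269.4 275.1  65.1  40.7] 505 [274.8 278.9]
press_column D 0.61 [367.9 233.   69.7  87.8] 3386 [371.8 236.7]
plate_white S 0.72 [408.7 173.5  29.6  27.2] 431 [410.3 173.3]
plate_white S 0.55 [263.8 276.9  41.4  28.5] 116 [259.7 280.9]
plate_white S 0.28 [312.1 187.8  11.9  14.7] 120 [313.5 185.7]
plate_white D 0.65 [331.4 239.3   5.9   2.7] 22 [329.4 238.5]
cap_mat S 0.84 [259.9 271.   40.2  31.2] 688 [259.5 270. ]
cap_mat S 0.77 [343.6 203.7  26.2  16.4] 228 [343.1 202.6]
cap_mat D 0.94 [379.  329.9  23.3  24.5] 454 [377.7 329.9]
cap_mat D 0.58 [327.4 226.2  15.6  18.1] 269 [329.2 226.3]
cap_mat D 0.4 [312.6 229.9  51.   39.9] 350 [307.8 226.5]
press_head S 0.68 [294.5 222.8  39.   29.5] 328 [295.4 227. ]
press_head D 0.75 [354.4 237.7  39.5  32.4] 295 [347.6 242.7]
press_head D 0.59 [312.5 229.8  54.6  36.6] 312 [308.4 227.1]
release_valve S 0.61 [313.9 186.1  13.5   6.6] 112 [313.4 185.4]
release_valve S 0.16 [260.1 269.8  36.9  33. ] 655 [259.4 269.7]
release_valve D 0.52 [364.5 235.2  17.3  15.9] 160 [366.7 234.1]
```

View pics/sc.png

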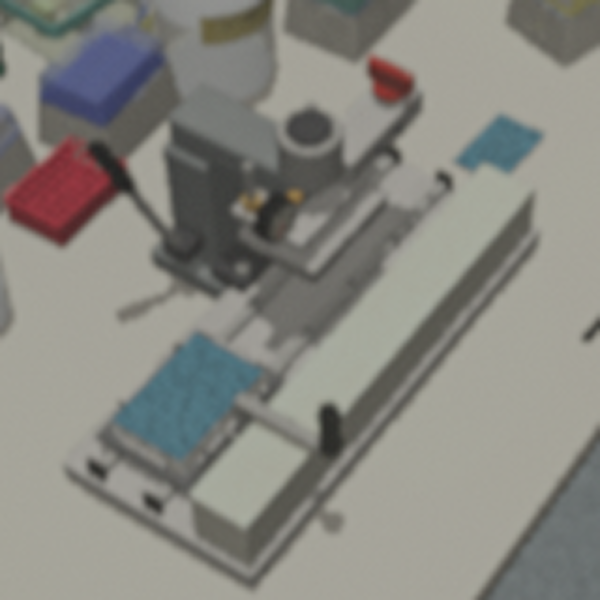

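View pics/dc.png

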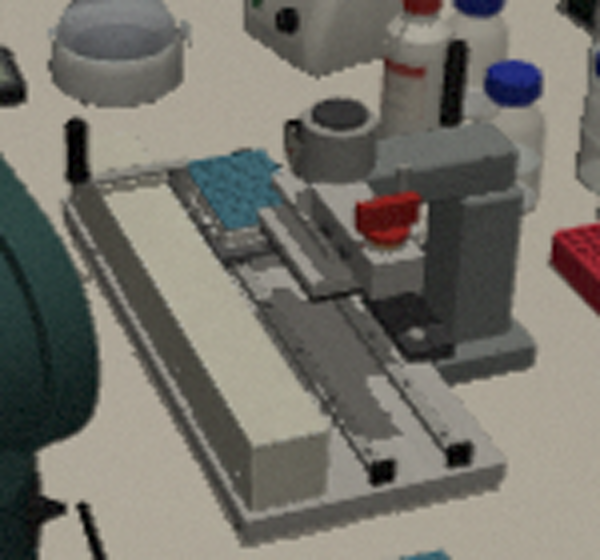

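```bash
cat > fit.py <<'E'
from h import *
import pickle
from scipy.optimize import least_squares
S,D=pickle.load(open("sd.pkl","rb"))
s=lambda u,v:(S,210+u/3.75,165+v/3.75)
d=lambda u,v:(D,270+u/4,180+v/4)
C=[((-107.5,245,0),s(252,590)),((-107.5,245,28),s(252,572)),((107.5,245,28),s(68,465)),((-107.5,-245,28),s(540,235)),
((-107.5,-245,0),d(243,545)),((-107.5,-245,28),d(243,520)),((107.5,-245,28),d(505,462)),((107.5,-245,0),d(505,482))]
def W(P,X):
    c,sn=np.cos(P[2]),np.sin(P[2]);X=np.asarray(X,float)
    return np.array([P[0]+c*X[0]-sn*X[1],P[1]+sn*X[0]+c*X[1],X[2]])
if __name__=="__main__":
    for X,(p,u,v) in C: print(X,np.round(onz(p,u,v,X[2]),0))
    f=lambda P:np.concatenate([proj(p,W(P,X))[0]-[u,v] for X,(p,u,v) in C])
    best=min((least_squares(f,[550,0,a],loss='soft_l1') for a in (-1.5,0,1.5,-.7,.7)),key=lambda r:r.cost)
    print(best.x,np.degrees(best.x[2]),best.cost);print(f(best.x).reshape(-1,2).round(1))
    P=best.x
    def B(w):
        c,sn=np.cos(P[2]),np.sin(P[2]);q=w-[P[0],P[1],0];return np.round([c*q[0]+sn*q[1],-sn*q[0]+c*q[1],q[2]],1)
    for n,a,b in (("grip",s(329,430),d(77,151)),("gripbot",s(328,452),d(78,182)),("griptop",s(331,408),d(77,122)),("ramtop",s(310,128),d(342,112)),("valve",s(390,82),d(390,215))):
        w=tri([a,b]);print(n,w.round(1),B(w), [ (proj(p,w)[0]-[u,v]).round(1) for p,u,v in (a,b)])
    pickle.dump(P,open("P.pkl","wb"))
E
python3 fit.py
```

```text
(-107.5, 245, 0) [467. 299.   0.]
(-107.5, 245, 28) [466. 297.  28.]
(107.5, 245, 28) [671. 298.  28.]
(-107.5, -245, 28) [ 456. -179.   28.]
(-107.5, -245, 0) [ 461. -182.    0.]
(-107.5, -245, 28) [ 458. -186.   28.]
(107.5, -245, 28) [ 671. -191.   28.]
(107.5, -245, 0) [ 679. -183.    0.]
[ 5.68456878e+02  5.68179542e+01 -8.88487866e-03] -0.5090660487615136 6.1246171983916
[[ 0.2  1.5]
 [-0.3  1.8]
 [-2.1 -0.4]
 [ 0.5 -1.7]
 [ 0.1  1.2]
 [ 0.2  0.2]
 [ 0.4 -0.5]
 [-0.4  1.6]]
grip [451.4 197.6 134.6] [-118.3  139.7  134.6] [array([-0.1, -0.1]), array([-0.1,  0.1])]
gripbot [452.2 199.  102.9] [-117.6  141.1  102.9] [array([-0.1, -0. ]), array([-0.1,  0. ])]
griptop [450.9 195.  164.1] [-118.8  137.1  164.1] [array([-0.3, -0.3]), array([-0.3,  0.2])]
ramtop [607.   -1.1 245.5] [ 39.1 -57.6 245.5] [array([-0.3, -0.4]), array([-0.5,  0.3])]
valve [ 596.6 -114.   218.9] [  29.7 -170.5  218.9] [array([-0.5, -0.5]), array([-0.7,  0.5])]
```

Emit:
{"api": "play_rows", "payload": {
  "rot": [
    [0.124,0,0],
    [0.124,0,0],
    [0,0,0],
    [0,0,0],
    [0,0,0],
    [0,0,0],
    [0,0,0],
    [0,0,0]
  ],
  "slide": [
    [-4,0,0],
    [-4,0,0],
    [0,-4,-4],
    [0,-4,-4],
    [0,-4,-4],
    [0,-4,-4],
    [0,-4,-4],
    [0,-4,-4]
  ],
  "gripper": [0,0,0,0,0,0,0,0],
  "grip_force": 20
}}

```text
clock: 2.05
tool_pos: [391.1, -368.1, 311.5]
tool_rot: [[0.0, -0.009, -1.0], [-0.0, -1.0, 0.009], [-1.0, 0.0, -0.0]]
force: [0.2, -0.3, -0.5]
grip_width: 85.4
```

Emit:
{"api": "play_rows", "payload": {
  "rot": [
    [0,0,0],
    [0,0,0],
    [0,0,0],
    [0,0,0],
    [0,0,0],
    [0,0,0],
    [0,0,0],
    [0,0,0]
  ],
  "slide": [
    [0,-5,-0.8],
    [0,-5,-0.8],
    [0,-5,-0.8],
    [0,-5,-0.8],
    [0,-5,-0.8],
    [0,-5,-0.8],
    [0,-4,-0.8],
    [0,0,0]
  ],
  "gripper": [0,0,0,0,0,0,0,0]
}}

```text
clock: 3.05
tool_pos: [449.5, -27.2, 311.5]
tool_rot: [[0.001, -0.005, -1.0], [0.0, -1.0, 0.005], [-1.0, -0.0, -0.001]]
force: [0.4, -1.2, 0.7]
grip_width: 85.0
```

```bash
python3 - <<'E'
from h import *
import pickle
W=env.capture("wrist"); pickle.dump(W,open("w1.pkl","wb"));cv2.imwrite("pics/w1.png",W["img"][:,:,::-1])
print(np.array(W["eye"]).round(1))
for t in ["index_lever","release_valve","cap_mat","press_column"]:
  for r in env.masks_of(W,t)[:2]:print(t,round(r["conf"],2),np.round(r["box"],1))
E
```

```text
[519.7 -26.8 455.6]
index_lever 0.97 [ 47.  166.6  84.  153.2]
release_valve 0.84 [483.7  16.1  56.6  31.6]
cap_mat 0.87 [569.4  83.6  98.5  68. ]
cap_mat 0.8 [ 65.2  39.  130.5  77.9]
press_column 0.67 [329.4  37.2 399.7  71.1]
```

View pics/w1.png

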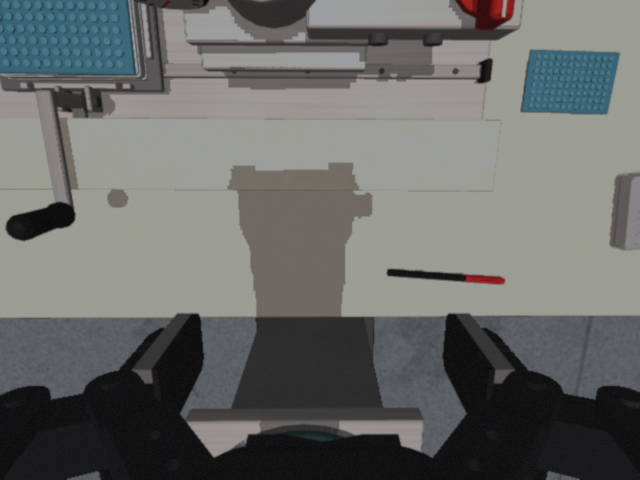

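```bash
python3 - <<'E'
from h import *
import pickle
W=pickle.load(open("w1.pkl","rb"))
for n,u,v,z in (("posttop",20,227,166),("postbot",62,214,107),("valve front top",492,20,236),("valve base",490,28,214),("mat corner",138,74,70),("hoodend",500,121,90),("hood end bot",494,190,90),("bed?",0,118,90),("hoodmid",0,190,90)):
    print(n,onz(W,u,v,z).round(1))
E
```

```text
posttop [453.2 194.9 166. ]
postbot [451.1 201.  107. ]
valve front top [ 570.8 -108.7  236. ]
valve base [ 572.1 -116.3  214. ]
mat corner [568.4 135.7  70. ]
hoodend [ 527.  -178.5   90. ]
hood end bot [ 467.8 -179.9   90. ]
bed? [531.5 250.2  90. ]
hoodmid [469.9 263.9  90. ]
```

Emit:
{"api": "play_rows", "payload": {
  "rot": [
    [0,0,0],
    [0,0,0],
    [0,0,0],
    [0,0,0],
    [0,0,0],
    [0,0,0],
    [0,0,0]
  ],
  "slide": [
    [0,-4.5,0],
    [0,-4.5,0],
    [2,-4.5,0],
    [2,-4.5,0],
    [2,-4.5,0],
    [2,0,0],
    [0,0,0]
  ],
  "gripper": [0,0,0,0,0,0,0]
}}

```text
clock: 4.18
tool_pos: [450.8, 194.2, 230.2]
tool_rot: [[-0.003, -0.01, -1.0], [-0.001, -1.0, 0.01], [-1.0, 0.001, 0.003]]
force: [0.1, -0.7, 0.7]
grip_width: 85.6
```

```bash
python3 - <<'E'
from h import *
import pickle
W=env.capture("wrist"); pickle.dump(W,open("w2.pkl","wb"));cv2.imwrite("pics/w2.png",W["img"][:,:,::-1])
print(np.array(W["eye"]).round(1),env.observe()["tool_pos"],env.observe()["q"])
S=env.capture("scene");D=env.capture("side");crop(S,210,165,160,160,3.75,"pics/s2.png");crop(D,250,160,150,140,4,"pics/d2.png")
E
```

```text
[521.5 194.5 374.1] [451.33079016 194.23268873 231.26559646] [   7.02151915   13.34738932  -38.57016428  109.98895839    9.55507596
   59.9079935  -126.20588837]
```

View pics/w2.png

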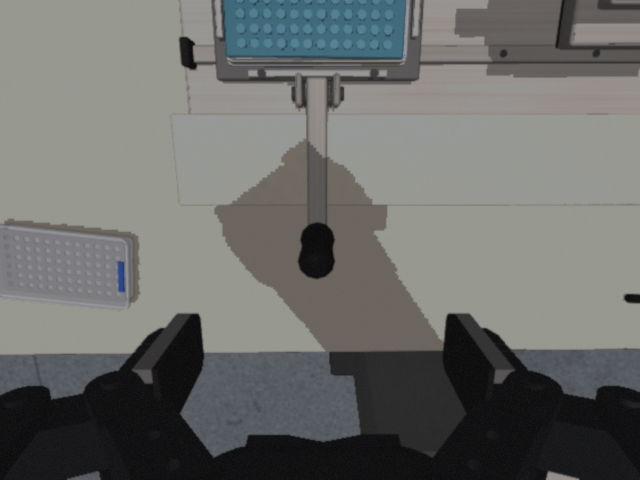

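View pics/s2.png

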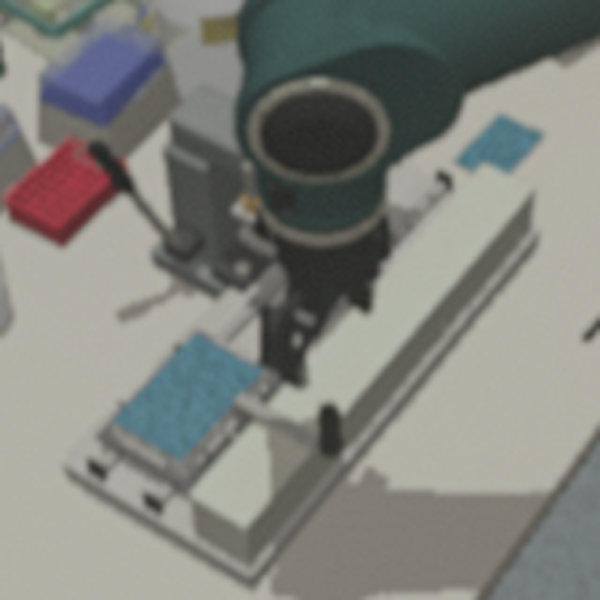

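View pics/d2.png

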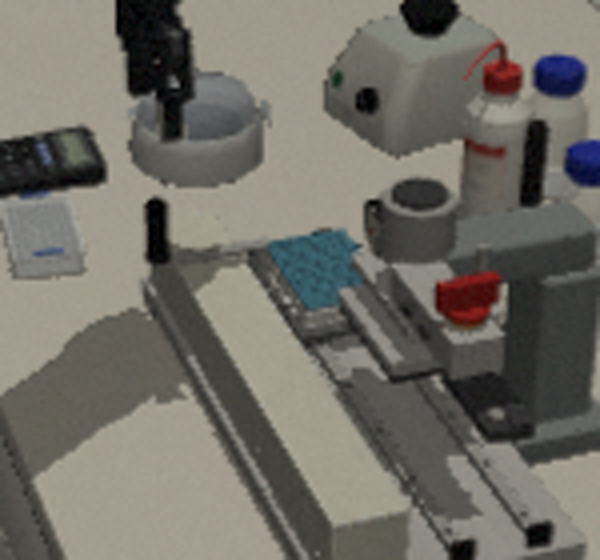

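```bash
python3 - <<'E'
from h import *
import pickle
W=pickle.load(open("w2.pkl","rb"))
for n,u,v,z in (("posttop",316,261,166),("postbot",317,234,107),("hood back",320,113,90),("hood front",300,205,90),("bench edge",300,353,0),("pivot",318,92,58)):
    print(n,onz(W,u,v,z).round(1))
E
```

```text
posttop [453.6 198.8 166. ]
postbot [453.5 199.1 107. ]
hood back [531.9 196.2  90. ]
hood front [470.4 211.1  90. ]
bench edge [299.4 220.3   0. ]
pivot [547.7 197.7  58. ]
```

Emit:
{"api": "play_rows", "payload": {
  "rot": [
    [0,0,0],
    [0,0,0],
    [0,0,0],
    [0,0,0],
    [0,0,0],
    [0,0,0]
  ],
  "slide": [
    [3,-0.5,-0.2],
    [3,0,0],
    [3,0,0],
    [1.8,0,0],
    [0,0,0],
    [0,0,0]
  ],
  "gripper": [0.3,0.3,0.6,0.6,0.6,0.6],
  "grip_force": 20
}}

```text
clock: 5.08
tool_pos: [453.9, 200.2, 124.4]
tool_rot: [[0.001, -0.009, -1.0], [0.0, -1.0, 0.009], [-1.0, -0.0, -0.001]]
force: [-0.8, 0.1, -0.4]
grip_width: 33.8
```

```bash
python3 - <<'E'
from h import *
import pickle
W=env.capture("wrist"); pickle.dump(W,open("w3.pkl","wb"));cv2.imwrite("pics/w3.png",W["img"][:,:,::-1])
D=env.capture("side");crop(D,250,160,150,140,4,"pics/d3.png")
E
```

```text
(no output)
```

View pics/w3.png

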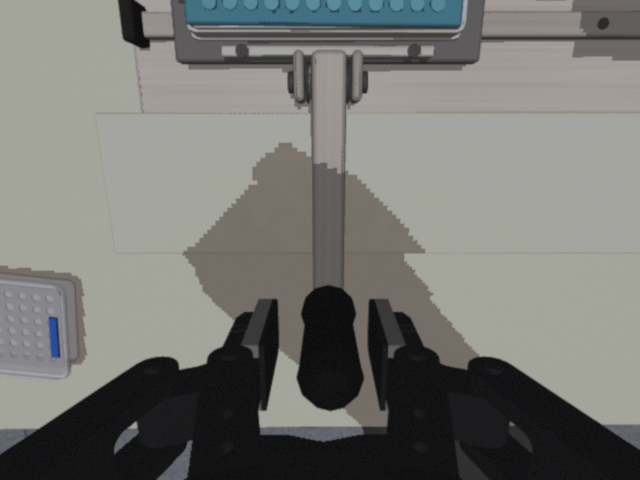

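View pics/d3.png

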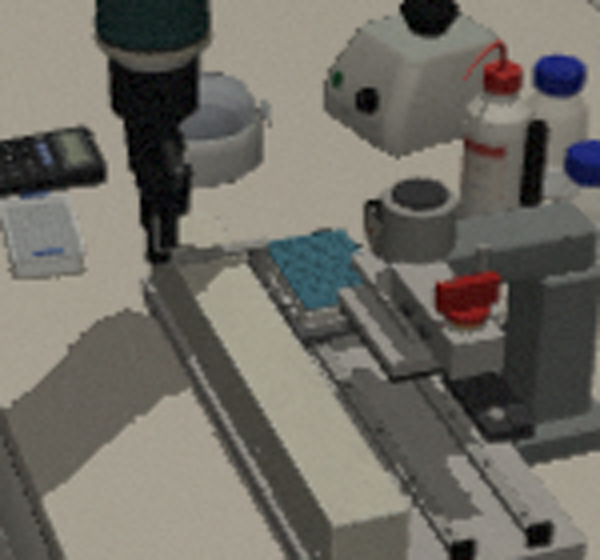

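Emit:
{"api": "play_rows", "payload": {
  "rot": [
    [0,0,0],
    [0,0,0],
    [0,0,0],
    [0,0,0],
    [0,0,0],
    [0,0,0]
  ],
  "slide": [
    [0,0.15,0],
    [0,0,0],
    [0,0,0],
    [0,0,0],
    [0,0,0],
    [0,0,0]
  ],
  "gripper": [0.6,0.8,0.8,1,1,1],
  "grip_force": 40
}}

```text
clock: 5.92
tool_pos: [453.3, 198.6, 123.6]
tool_rot: [[0.0, -0.009, -1.0], [0.0, -1.0, 0.009], [-1.0, -0.0, -0.0]]
force: [-3.3, 0.4, 5.5]
grip_width: 19.1
```

Emit:
{"api": "play_rows", "payload": {
  "rot": [
    [0,-0.07,0],
    [0,-0.07,0],
    [0,-0.07,0],
    [0,-0.07,0],
    [0,0,0]
  ],
  "slide": [
    [-0.64,0,-0.48],
    [-0.64,0,-0.48],
    [-0.64,0,-0.48],
    [-0.64,0,-0.48],
    [0,0,0]
  ],
  "gripper": [1,1,1,1,1]
}}

```text
clock: 6.55
tool_pos: [474.8, 198.4, 146.6]
tool_rot: [[-0.279, -0.01, -0.96], [0.003, -1.0, 0.009], [-0.96, -0.0, 0.279]]
force: [-6.2, -0.5, 2.9]
grip_width: 19.2
```

```bash
python3 - <<'E'
from h import *
W=env.capture("wrist"); cv2.imwrite("pics/w4.png",W["img"][:,:,::-1])
o=env.observe();print(o["tool_pos"],o["force"],o["wrist_torque"],o["q"])
E
```

```text
[474.49914597 198.52329925 146.47416443] [-5.96366487  0.22657605  2.32856443] [-0.15081213  0.63605643  0.0672446 ] [   5.07353047   31.51044069  -36.4385087   100.90604877   10.92053717
   67.70354494 -125.37498378]
```

View pics/w4.png

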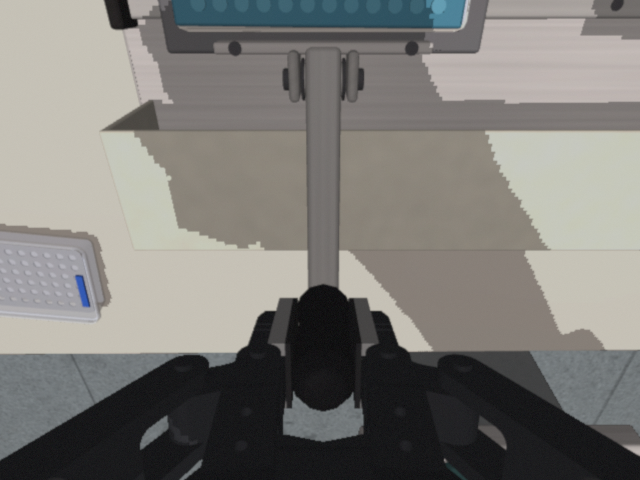

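Emit:
{"api": "play_rows", "payload": {
  "rot": [
    [0,0,0],
    [0,0,0],
    [0,0,0],
    [0,0,0],
    [0,0,0],
    [0,0,0],
    [0,0,0],
    [0,0,0]
  ],
  "slide": [
    [0,0.3,0],
    [0,0.6,0],
    [0,0.6,0],
    [0,0.6,0],
    [0,0.6,0],
    [0,0.6,0],
    [0,0.4,0],
    [0,0,0]
  ],
  "gripper": [1,1,1,1,1,1,1,1]
}}

```text
clock: 7.6
tool_pos: [474.6, 160.6, 146.7]
tool_rot: [[-0.277, -0.01, -0.961], [0.002, -1.0, 0.009], [-0.961, 0.0, 0.277]]
force: [-5.7, -0.7, 3.1]
grip_width: 19.0
```

```bash
python3 - <<'E'
from h import *
W=env.capture("wrist"); cv2.imwrite("pics/w5.png",W["img"][:,:,::-1])
D=env.capture("side");crop(D,250,160,150,140,4,"pics/d5.png")
o=env.observe();print(o["tool_pos"],o["force"],o["wrist_torque"])
E
```

```text
[474.57657286 160.86993604 146.69534875] [-4.51151712  0.48757455  2.18698929] [-0.0764523   0.70734978  0.02323139]
```

View pics/w5.png

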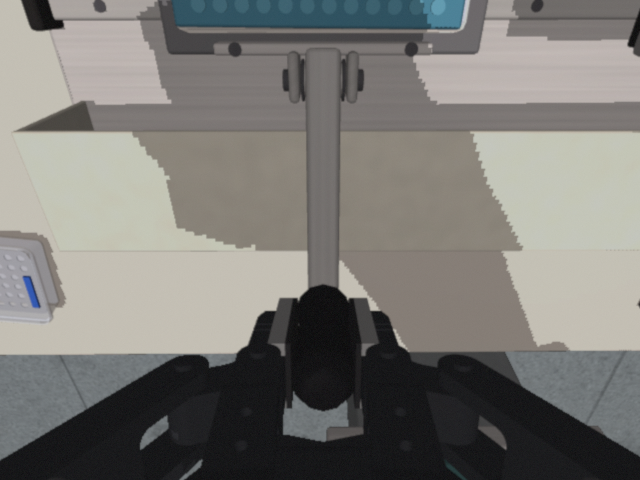

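View pics/d5.png

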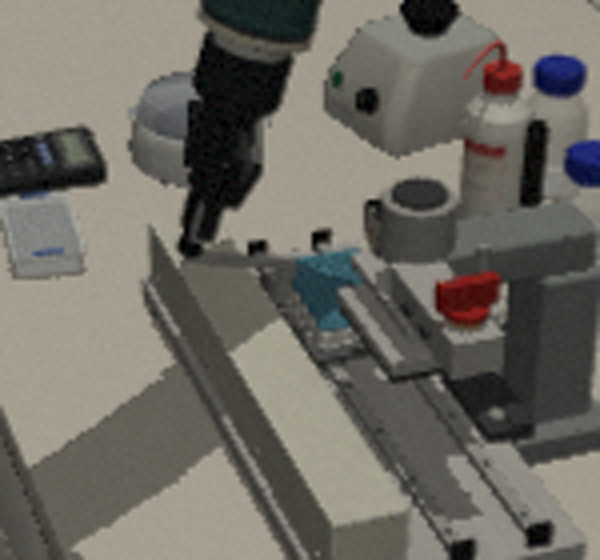

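Emit:
{"api": "play_rows", "payload": {
  "rot": [
    [0,0.05,0],
    [0,0,0],
    [0,0,0],
    [0,0,0],
    [0,0.043,0],
    [0,0.043,0],
    [0,0.043,0],
    [0,0,0]
  ],
  "slide": [
    [0.46,0,0.33],
    [0,0,0],
    [0,0,0],
    [0,0,0],
    [0.62,0,0.2],
    [0.62,0,0.2],
    [0.62,0,0.2],
    [0,0,0]
  ],
  "gripper": [1,1,0.62,0.62,0.62,0.62,0.62,0.62],
  "grip_force": 20
}}

```text
clock: 8.7
tool_pos: [460.5, 161.4, 126.0]
tool_rot: [[-0.101, -0.009, -0.995], [0.001, -1.0, 0.009], [-0.995, 0.0, 0.101]]
force: [-0.0, -0.7, -0.4]
grip_width: 32.5
```

```bash
python3 - <<'E'
from h import *
W=env.capture("wrist"); cv2.imwrite("pics/w6.png",W["img"][:,:,::-1])
D=env.capture("side");crop(D,250,160,150,140,4,"pics/d6.png")
o=env.observe();print(o["tool_pos"],o["force"],o["wrist_torque"],o["tool_rot"][:,0])
E
```

```text
[461.29646569 161.38837098 126.31061487] [-0.08611182 -0.05526182  0.6495466 ] [-0.00037073 -0.12456657  0.01568996] [-0.10149221  0.00106099 -0.99483577]
```

View pics/w6.png

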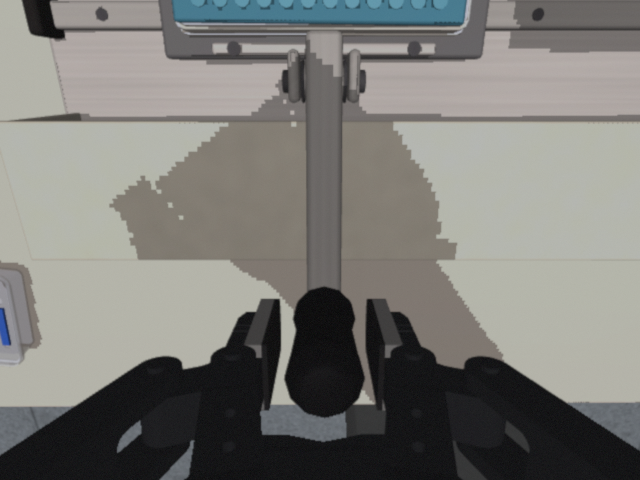

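View pics/d6.png

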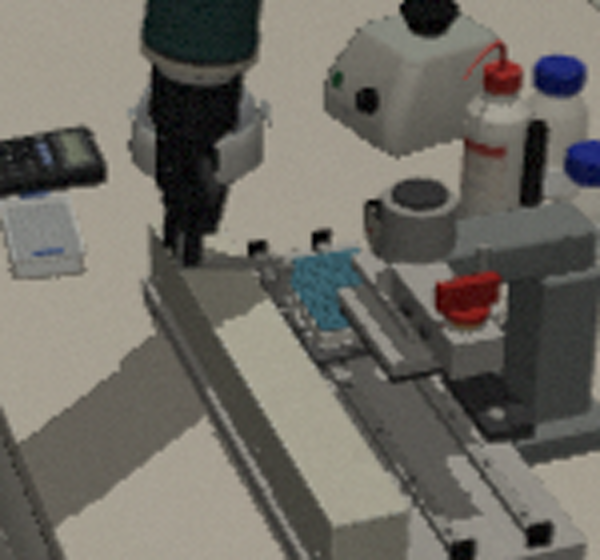

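Emit:
{"api": "play_rows", "payload": {
  "rot": [
    [0,0,0],
    [0,0,0],
    [0,0,0],
    [0,0,0],
    [0,0,0],
    [0,0,0],
    [0,0,0],
    [0,0,0]
  ],
  "slide": [
    [0,0.3,0],
    [0,0.3,0],
    [0,0.4,0],
    [0,0.5,0],
    [0,0.6,0],
    [0,0.6,0],
    [0,0.6,0],
    [0,0.6,0]
  ],
  "gripper": [0.62,0.62,0.62,0.62,0.62,0.62,0.62,0.62]
}}

```text
clock: 9.8
tool_pos: [460.8, 123.0, 126.2]
tool_rot: [[-0.1, -0.009, -0.995], [0.002, -1.0, 0.009], [-0.995, -0.002, 0.1]]
force: [1.2, 6.9, -2.3]
grip_width: 32.5
```

Emit:
{"api": "play_rows", "payload": {
  "rot": [
    [0,0,0],
    [0,0,0],
    [0,0,0],
    [0,0,0],
    [0,0,0],
    [0,0,0],
    [0,0,0],
    [0,0,0]
  ],
  "slide": [
    [0,0.6,0],
    [0,0.6,0],
    [0,0.6,0],
    [0,0.6,0],
    [0,0.6,0],
    [0,0.6,0],
    [0,0.6,0],
    [0,0.6,0]
  ],
  "gripper": [0.62,0.62,0.62,0.62,0.62,0.62,0.62,0.62]
}}

```text
clock: 10.8
tool_pos: [460.4, 75.0, 126.2]
tool_rot: [[-0.1, -0.009, -0.995], [0.002, -1.0, 0.009], [-0.995, -0.002, 0.1]]
force: [0.7, 7.2, -2.1]
grip_width: 32.3
```

```bash
python3 - <<'E'
from h import *
W=env.capture("wrist"); cv2.imwrite("pics/w7.png",W["img"][:,:,::-1])
o=env.observe();print(o["tool_pos"],o["force"],o["wrist_torque"],o["tool_rot"][:,0],o["q"])
E
```

```text
[460.35758811  74.04752089 126.08983352] [ 1.0868961  -0.38004823 -0.37890789] [ 0.18326777 -0.24367538  0.004483  ] [-0.10047667  0.00182168 -0.99493775] [  17.08035846   22.44308708  -34.69384907  114.98110293   13.68911057
   52.68790885 -115.61624971]
```

View pics/w7.png

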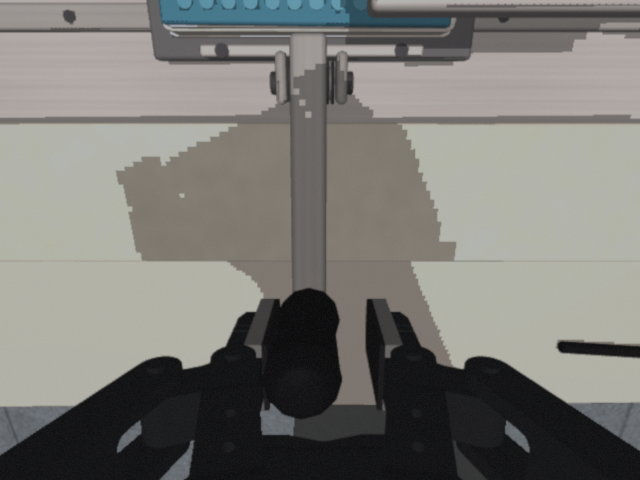

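Emit:
{"api": "play_rows", "payload": {
  "rot": [
    [0,0,0],
    [0,0,0],
    [0,0,0],
    [0,0,0],
    [0,0,0],
    [0,0,0],
    [0,0,0],
    [0,0,0]
  ],
  "slide": [
    [0,0.3,0],
    [0,0.5,0],
    [0,0.6,0],
    [0,0.6,0],
    [0,0.6,0],
    [0,0.6,0],
    [0,0.5,0],
    [0,0.3,0]
  ],
  "gripper": [0.62,0.62,0.62,0.62,0.62,0.62,0.62,0.62]
}}

```text
clock: 11.85
tool_pos: [459.9, 35.0, 126.1]
tool_rot: [[-0.1, -0.009, -0.995], [0.002, -1.0, 0.009], [-0.995, -0.001, 0.1]]
force: [1.8, 8.3, -1.4]
grip_width: 32.5
```

Emit:
{"api": "play_rows", "payload": {
  "rot": [
    [0,0,0],
    [0,0,0],
    [0,0,0],
    [0,0,0],
    [0,0,0],
    [0,0,0],
    [0,0,0],
    [0,0,0]
  ],
  "slide": [
    [0,0.2,0],
    [0,0.2,0],
    [0,0.2,0],
    [0,0.2,0],
    [0,0.2,0],
    [0,0.2,0],
    [0,0.2,0],
    [0,0.2,0]
  ],
  "gripper": [0.62,0.62,0.62,0.62,0.62,0.62,0.62,0.62]
}}

```text
clock: 12.85
tool_pos: [459.3, 18.5, 125.9]
tool_rot: [[-0.102, -0.009, -0.995], [0.001, -1.0, 0.009], [-0.995, -0.0, 0.102]]
force: [-1.6, 3.1, -1.6]
grip_width: 32.7
```

```bash
python3 - <<'E'
from h import *
W=env.capture("wrist"); cv2.imwrite("pics/w8.png",W["img"][:,:,::-1])
o=env.observe();print(o["tool_pos"],o["force"],o["wrist_torque"],o["tool_rot"][:,0],o["q"])
E
```

```text
[459.25597158  18.13070929 125.87332641] [-0.24878596  1.84218375 -2.73332165] [ 0.50081898  0.00678993 -0.01241207] [-0.10158596  0.00101615 -0.99482625] [  22.65036729   21.63484834  -33.49271619  115.81057943   13.55142475
   52.52317504 -108.96333674]
```

View pics/w8.png

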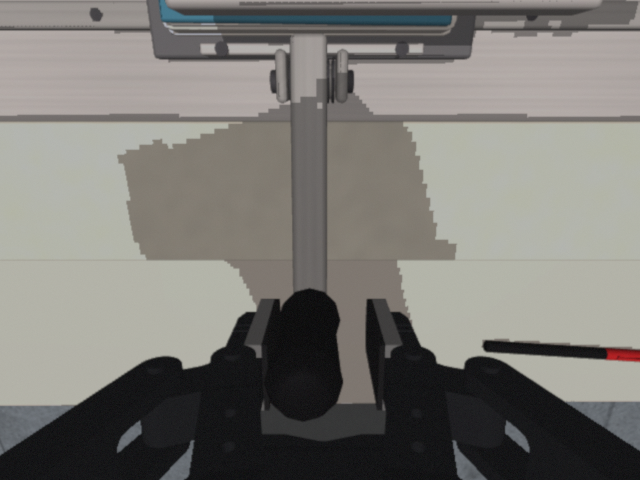

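Emit:
{"api": "play_rows", "payload": {
  "rot": [
    [0,0,0],
    [0,0,0],
    [0,0,0],
    [0,0,0],
    [0,0,0]
  ],
  "slide": [
    [0,0.2,0],
    [0,0.2,0],
    [0,0.2,0],
    [0,0.2,0],
    [0,0.2,0]
  ],
  "gripper": [0.62,0.62,0.62,0.62,0.62]
}}

```text
clock: 13.52
tool_pos: [459.4, 8.3, 126.0]
tool_rot: [[-0.101, -0.009, -0.995], [0.001, -1.0, 0.009], [-0.995, -0.0, 0.101]]
force: [-1.7, 2.9, -2.7]
grip_width: 32.6
```

Emit:
{"api": "play_rows", "payload": {
  "rot": [
    [0,0,0],
    [0,0,0],
    [0,0,0]
  ],
  "slide": [
    [0,0.2,0],
    [0,0.2,0],
    [0,0.2,0]
  ],
  "gripper": [0.62,0.62,0.62]
}}

```text
clock: 13.9
tool_pos: [459.3, 2.3, 126.0]
tool_rot: [[-0.101, -0.009, -0.995], [0.001, -1.0, 0.009], [-0.995, -0.0, 0.101]]
force: [-1.7, 4.2, -1.5]
grip_width: 32.4
```

```bash
python3 - <<'E'
from h import *
W=env.capture("wrist"); cv2.imwrite("pics/w9.png",W["img"][:,:,::-1])
o=env.observe();print(o["tool_pos"],o["force"],o["wrist_torque"],o["tool_rot"][:,0])
E
```

```text
[459.35914129   1.99859626 125.98493684] [-0.38606306  1.77808814 -1.56841939] [ 0.44297108  0.13382587 -0.00469571] [-1.00935665e-01  8.76613108e-04 -9.94892569e-01]
```

View pics/w9.png

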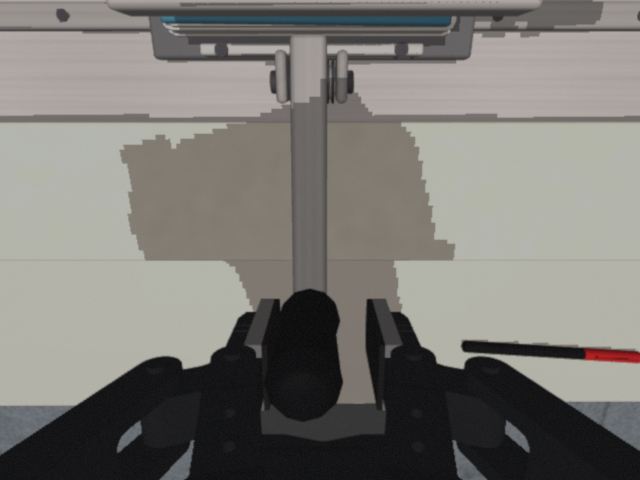

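Emit:
{"api": "play_rows", "payload": {
  "rot": [
    [0,0,0],
    [0,0,0]
  ],
  "slide": [
    [0,0.2,0],
    [0,0.2,0]
  ],
  "gripper": [0.62,0.62]
}}

```text
clock: 14.2
tool_pos: [459.4, -1.7, 126.0]
tool_rot: [[-0.101, -0.009, -0.995], [0.001, -1.0, 0.009], [-0.995, -0.0, 0.101]]
force: [-1.2, 4.3, -2.2]
grip_width: 32.4
```

Emit:
{"api": "play_rows", "payload": {
  "rot": [
    [0,0,0],
    [0,0,0]
  ],
  "slide": [
    [0,0.2,0],
    [0,0.2,0]
  ],
  "gripper": [0.62,0.62]
}}

```text
clock: 14.45
tool_pos: [459.4, -5.9, 126.1]
tool_rot: [[-0.101, -0.009, -0.995], [0.001, -1.0, 0.009], [-0.995, 0.0, 0.101]]
force: [0.4, -0.6, -0.1]
grip_width: 32.1
```

```bash
python3 - <<'E'
from h import *
W=env.capture("wrist"); cv2.imwrite("pics/w10.png",W["img"][:,:,::-1])
o=env.observe();print(o["tool_pos"],o["force"],o["wrist_torque"],o["tool_rot"][:,0])
E
```

```text
[459.50982393  -6.30899177 126.07994133] [-0.05182491 -0.29657681 -0.02161471] [ 0.00071773 -0.0781069   0.0193806 ] [-1.00484846e-01  5.42108705e-04 -9.94938441e-01]
```

View pics/w10.png

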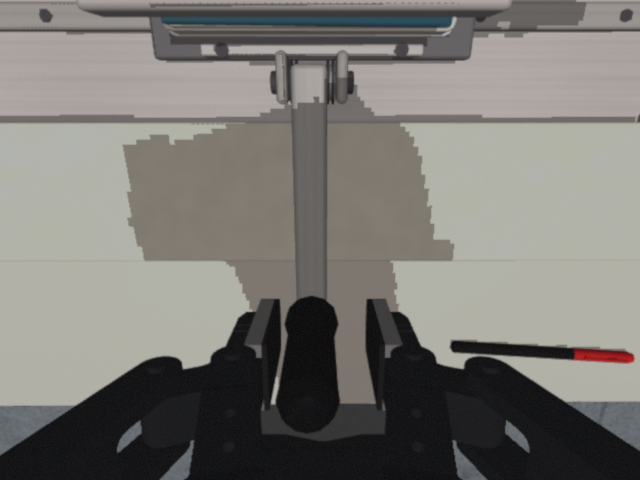

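Emit:
{"api": "play_rows", "payload": {
  "rot": [
    [0,0,0],
    [0,0,0],
    [0,0,0],
    [0,0,0]
  ],
  "slide": [
    [0,-0.2,0],
    [0,0,0],
    [0,0,0],
    [0,0,0]
  ],
  "gripper": [0.62,0.62,0.4,0.4]
}}

```text
clock: 15.0
tool_pos: [459.3, -3.6, 126.0]
tool_rot: [[-0.101, -0.009, -0.995], [0.001, -1.0, 0.009], [-0.995, -0.0, 0.101]]
force: [-0.0, -0.8, -0.1]
grip_width: 51.2
```

Emit:
{"api": "play_rows", "payload": {
  "rot": [
    [0,0,0],
    [0,0,0],
    [0,0.1,0],
    [0,0,0]
  ],
  "slide": [
    [-4,0,0],
    [-5,0,0],
    [-5,0,0],
    [-4,0,0]
  ],
  "gripper": [0.4,0.4,0.4,0.4]
}}

```text
clock: 15.5
tool_pos: [473.1, -3.6, 307.4]
tool_rot: [[0.002, -0.009, -1.0], [-0.001, -1.0, 0.009], [-1.0, 0.001, -0.002]]
force: [-0.5, -0.3, -0.2]
grip_width: 51.1
```

```bash
python3 - <<'E'
from h import *
import pickle
W=env.capture("wrist"); cv2.imwrite("pics/w11.png",W["img"][:,:,::-1])
S=env.capture("scene");D=env.capture("side");crop(S,210,165,160,160,3.75,"pics/s11.png");crop(D,270,180,150,140,4,"pics/d11.png")
pickle.dump((W,S,D),open("w11.pkl","wb"))
o=env.observe();print(o["clock"],o["tool_pos"],o["force"],o["tool_rot"][:,0])
E
```

```text
15.65 [474.12470413  -3.79090719 306.99994616] [-0.4707454  -0.09808968  0.05575844] [ 2.37092204e-03 -9.96168832e-04 -9.99996693e-01]
```

View pics/w11.png

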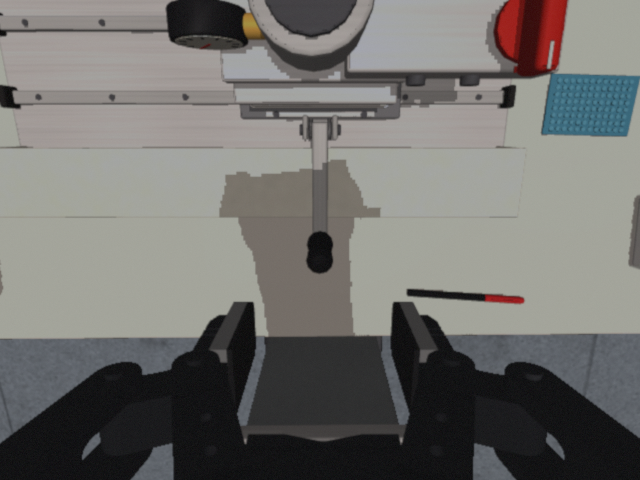

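View pics/s11.png

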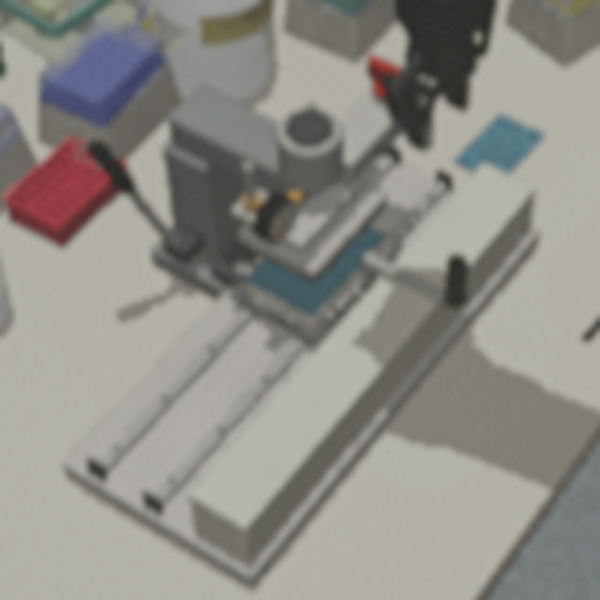

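View pics/d11.png

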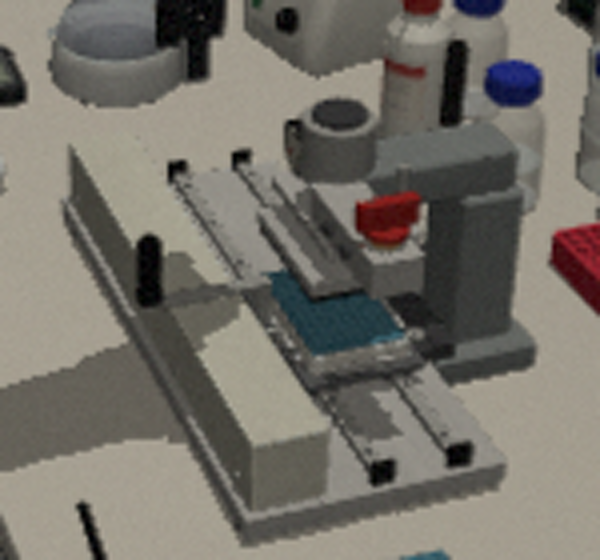

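```bash
python3 - <<'E'
from h import *
import pickle
W,S,D=pickle.load(open("w11.pkl","rb"))
for n,u,v,z in (("posttop",319,262,166),("postbot",319,242,107),("valve wing front top L",518,74,236),("valve wing front top R",555,74,236),("wing top far L",541,0,236),("wing far R",567,0,236)):
    print(n,onz(W,u,v,z).round(1))
s=lambda u,v:(S,210+u/3.75,165+v/3.75)
d=lambda u,v:(D,270+u/4,180+v/4)
print("post top tri",tri([s(457,262),d(149,240)]).round(1),"bot",tri([s(457,301),d(149,300)]).round(1))
print("valve wing end-front d, top", onz(D,270+358/4,180+200/4,236).round(1), "far",onz(D,270+419/4,180+193/4,236).round(1))
E
```

```text
posttop [4.506e+02 3.000e-01 1.660e+02]
postbot [449.8   0.8 107. ]
valve wing front top L [569.4 -99.5 236. ]
valve wing front top R [ 569.2 -117.7  236. ]
wing top far L [ 601.6 -106.4  236. ]
wing far R [ 601.5 -118.6  236. ]
post top tri [449.1  -1.2 162.5] bot [448.   -2.3 107.6]
valve wing end-front d, top [ 573.9 -110.5  236. ] far [ 620.  -116.4  236. ]
```

Emit:
{"api": "play_rows", "payload": {
  "rot": [
    [0,0,0],
    [0,0,0],
    [0,0,0],
    [0,0,0],
    [0,0,0]
  ],
  "slide": [
    [0,3.7,-4],
    [0,3.7,-4],
    [0,3.6,-4],
    [0,0,0],
    [0,0,0]
  ],
  "gripper": [0.4,0.4,0.4,0.4,0.4]
}}

```text
clock: 16.27
tool_pos: [592.1, -114.2, 303.9]
tool_rot: [[-0.003, -0.009, -1.0], [0.001, -1.0, 0.009], [-1.0, -0.001, 0.003]]
force: [-0.8, 0.6, 1.0]
grip_width: 51.2
```

```bash
python3 - <<'E'
from h import *
import pickle
W=env.capture("wrist"); cv2.imwrite("pics/w12.png",W["img"][:,:,::-1])
pickle.dump(W,open("w12.pkl","wb"))
o=env.observe();print(o["clock"],o["tool_pos"],o["force"],o["tool_rot"][:,0],o["q"])
for t in ["release_valve","valve_grip"]:
  for r in env.masks_of(W,t)[:2]:print(t,round(r["conf"],2),np.round(r["box"],1))
E
```

```text
16.325 [ 591.96410649 -113.91332206  304.46459411] [0.04898499 0.57904121 0.58052948] [-2.15399732e-03  5.53528514e-04 -9.99997527e-01] [ 32.01946832  21.10317051 -31.55363372  89.71160986  11.36333229
  72.53795082 -91.72748834]
release_valve 0.76 [323.1 253.6  56.6  92.2]
release_valve 0.68 [358.6 386.   85.8  15.3]
valve_grip 0.73 [324.2 253.3  59.9  93.4]
valve_grip 0.71 [358.  388.1  85.3  15.9]
```

View pics/w12.png

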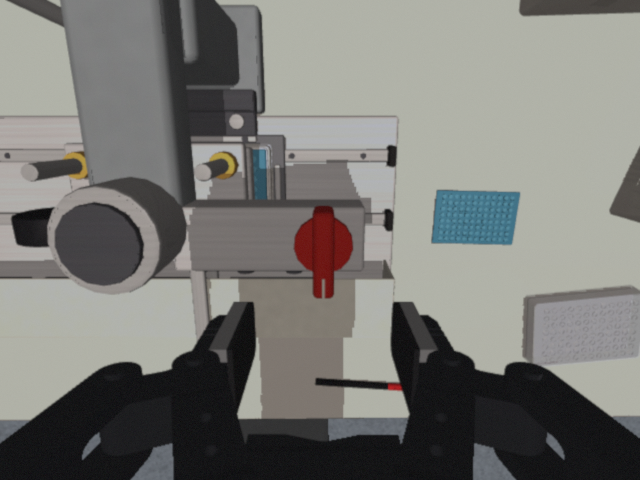

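```bash
python3 - <<'E'
from h import *
import pickle
W=pickle.load(open("w12.pkl","rb"))
for u,v,z in ((323,207,236),(323,298,226),(323,278,236),(323,252,232),(312,290,236),(333,290,236),(323,243,214),(104,243,248)):
    print(u,v,z,onz(W,u,v,z).round(1))
E
```

```text
323 207 236 [ 623.4 -113.5  236. ]
323 298 226 [ 567.4 -113.   226. ]
323 278 236 [ 583.7 -113.2  236. ]
323 252 232 [ 597.5 -113.3  232. ]
312 290 236 [ 576.6 -107.   236. ]
333 290 236 [ 576.5 -118.7  236. ]
323 243 214 [ 597.6 -113.3  214. ]
104 243 248 [608.1  -1.8 248. ]
```

Emit:
{"api": "play_rows", "payload": {
  "rot": [
    [0,0,0],
    [0,0,0],
    [0,0,0],
    [0,0,0],
    [0,0,0],
    [0,0,0]
  ],
  "slide": [
    [0,-0.05,-0.55],
    [3,0,0],
    [3,0,0],
    [2.5,0,0],
    [0,0,0],
    [0,0,0]
  ],
  "gripper": [0.4,0.4,0.4,0.4,0.65,0.65]
}}

```text
clock: 17.18
tool_pos: [598.4, -114.2, 221.4]
tool_rot: [[0.0, -0.009, -1.0], [-0.0, -1.0, 0.009], [-1.0, 0.0, -0.0]]
force: [0.3, -0.5, -0.3]
grip_width: 30.2
```

```bash
python3 - <<'E'
from h import *
import pickle
W=env.capture("wrist"); cv2.imwrite("pics/w13.png",W["img"][:,:,::-1])
D=env.capture("side");crop(D,270,140,150,150,4,"pics/d13.png")
o=env.observe();print(o["clock"],o["tool_pos"],o["force"],o["tool_rot"][:,0],o["q"],o["grip_width"])
E
```

```text
17.275 [ 598.46336826 -114.34053497  221.46936985] [-0.16414211 -0.64970974 -0.27647034] [ 7.15408558e-04 -3.77898300e-04 -9.99999673e-01] [ 30.86799212  25.6337564  -30.46154568  94.6155744   14.19702324
  63.58546512 -94.00429689] 29.873031098891882
```

View pics/w13.png

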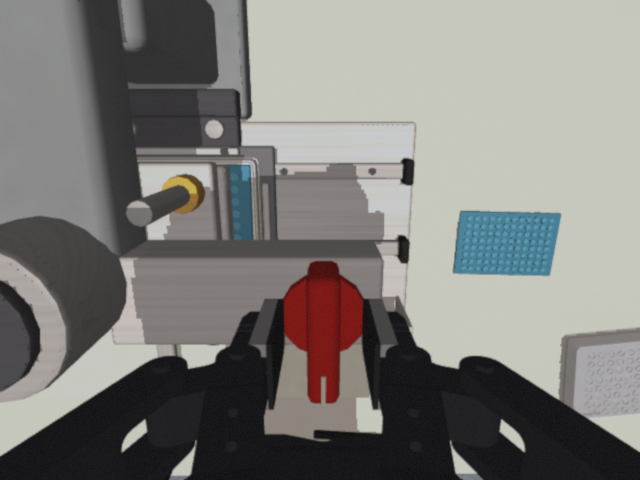

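View pics/d13.png

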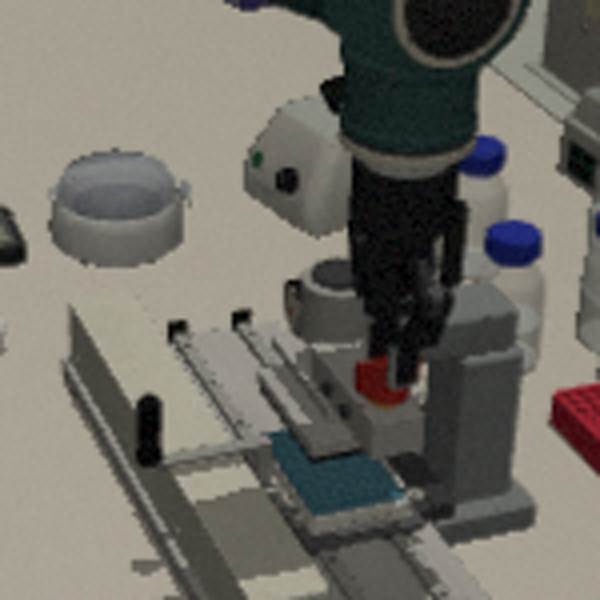

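Emit:
{"api": "play_rows", "payload": {
  "rot": [
    [0,0,0],
    [0,0,0],
    [0,0,0],
    [0,0,0]
  ],
  "slide": [
    [0.2,0,0],
    [0,0,0],
    [0,0,0],
    [0,0,0]
  ],
  "gripper": [0.8,0.9,1,1],
  "grip_force": 25
}}

```text
clock: 17.77
tool_pos: [598.1, -114.3, 218.6]
tool_rot: [[-0.0, -0.009, -1.0], [0.0, -1.0, 0.009], [-1.0, -0.0, 0.0]]
force: [-0.7, 0.4, 6.5]
grip_width: 11.2
```

Emit:
{"api": "play_rows", "payload": {
  "rot": [
    [-0.11,0,0],
    [-0.11,0,0],
    [-0.11,0,0],
    [-0.11,0,0],
    [0,0,0]
  ],
  "slide": [
    [0,0,0],
    [0,0,0],
    [0,0,0],
    [0,0,0],
    [0,0,0]
  ],
  "gripper": [1,1,1,1,1]
}}

```text
clock: 18.4
tool_pos: [597.9, -113.3, 218.6]
tool_rot: [[-0.001, 0.42, -0.907], [0.001, -0.907, -0.42], [-1.0, -0.002, 0.0]]
force: [-2.8, 5.7, 8.3]
grip_width: 11.6
```

```bash
python3 - <<'E'
from h import *
W=env.capture("wrist"); cv2.imwrite("pics/w14.png",W["img"][:,:,::-1])
o=env.observe();print(o["clock"],o["tool_pos"],o["force"],o["wrist_torque"],np.degrees(np.arctan2(*o["tool_rot"][[1,0],1])),o["grip_width"])
E
```

```text
18.45 [ 597.89074957 -113.30168277  218.58289756] [-3.06860848  5.30751892  8.67051526] [1.28388098 0.73577086 0.05378543] -65.24131135915533 11.295844038083514
```

View pics/w14.png

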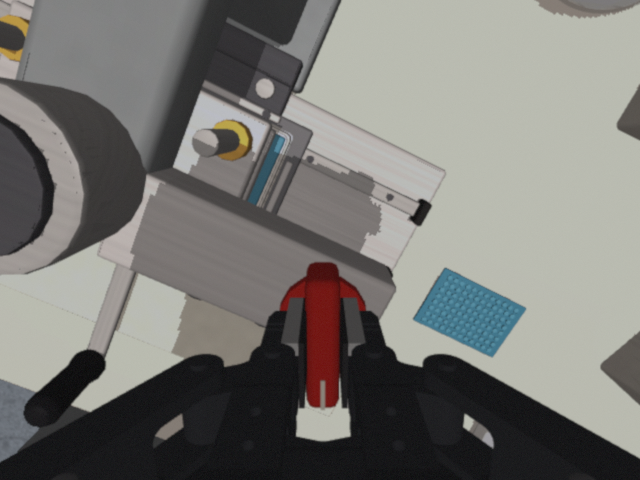

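Emit:
{"api": "play_rows", "payload": {
  "rot": [
    [0,0,0],
    [0,0,0],
    [0,0,0],
    [0,0,0],
    [0,0,0],
    [0,0,0],
    [0,0,0],
    [0,0,0]
  ],
  "slide": [
    [0,0,0],
    [0,0,0],
    [0,0,0],
    [0,0,0],
    [0,0,0],
    [0,0,0],
    [0,0,0],
    [0,0,0]
  ],
  "gripper": [1,1,1,1,1,1,1,1]
}}

```text
clock: 19.45
tool_pos: [597.9, -113.3, 218.6]
tool_rot: [[-0.001, 0.419, -0.908], [0.001, -0.908, -0.419], [-1.0, -0.001, 0.001]]
force: [-4.4, 5.3, 7.3]
grip_width: 11.4
```

```bash
python3 - <<'E'
from h import *
D=env.capture("side");crop(D,270,140,150,150,4,"pics/d15.png")
E
```

```text
(no output)
```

View pics/d15.png

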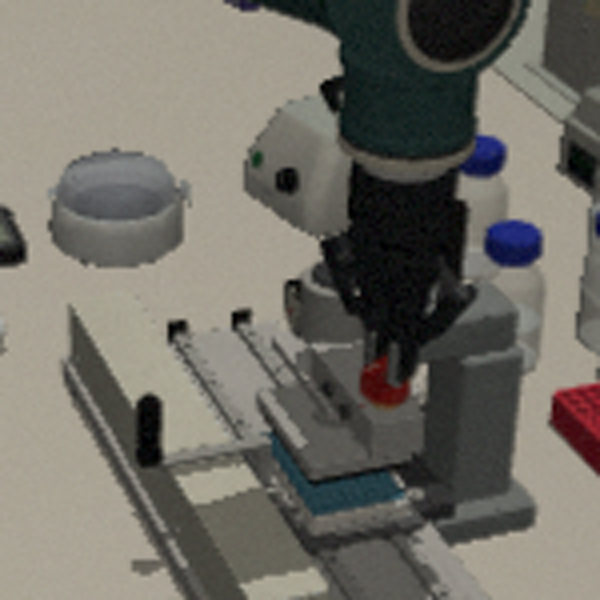

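The head is sinking (its edge moved from row ~455 to ~478 over the mat). I let it continue.

Emit:
{"api": "play_rows", "payload": {
  "rot": [
    [0,0,0],
    [0,0,0],
    [0,0,0],
    [0,0,0],
    [0,0,0],
    [0,0,0],
    [0,0,0],
    [0,0,0]
  ],
  "slide": [
    [0,0,0],
    [0,0,0],
    [0,0,0],
    [0,0,0],
    [0,0,0],
    [0,0,0],
    [0,0,0],
    [0,0,0]
  ],
  "gripper": [1,1,1,1,1,1,1,1]
}}

```text
clock: 20.5
tool_pos: [597.9, -113.3, 218.6]
tool_rot: [[-0.001, 0.418, -0.908], [0.001, -0.908, -0.418], [-1.0, -0.001, 0.001]]
force: [-2.9, 5.4, 8.5]
grip_width: 11.8
```

Emit:
{"api": "play_rows", "payload": {
  "rot": [
    [0,0,0],
    [0,0,0],
    [0,0,0],
    [0,0,0],
    [0,0,0],
    [0,0,0],
    [0,0,0],
    [0,0,0]
  ],
  "slide": [
    [0,0,0],
    [0,0,0],
    [0,0,0],
    [0,0,0],
    [0,0,0],
    [0,0,0],
    [0,0,0],
    [0,0,0]
  ],
  "gripper": [1,1,1,1,1,1,1,1]
}}

```text
clock: 21.5
tool_pos: [597.9, -113.3, 218.6]
tool_rot: [[-0.001, 0.418, -0.908], [0.001, -0.908, -0.418], [-1.0, -0.001, 0.0]]
force: [-1.8, 5.0, 7.8]
grip_width: 11.5
```

Emit:
{"api": "play_rows", "payload": {
  "rot": [
    [0,0,0],
    [0,0,0],
    [0,0,0],
    [0,0,0],
    [0,0,0],
    [0,0,0],
    [0,0,0],
    [0,0,0]
  ],
  "slide": [
    [0,0,0],
    [0,0,0],
    [0,0,0],
    [0,0,0],
    [0,0,0],
    [0,0,0],
    [0,0,0],
    [0,0,0]
  ],
  "gripper": [1,1,1,1,1,1,1,1]
}}

```text
clock: 22.5
tool_pos: [597.9, -113.3, 218.6]
tool_rot: [[-0.001, 0.418, -0.908], [0.001, -0.908, -0.418], [-1.0, -0.001, 0.001]]
force: [-3.2, 7.0, 8.2]
grip_width: 11.3
```

```bash
python3 - <<'E'
from h import *
D=env.capture("side");crop(D,270,140,150,150,4,"pics/d16.png")
E
```

```text
(no output)
```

View pics/d16.png

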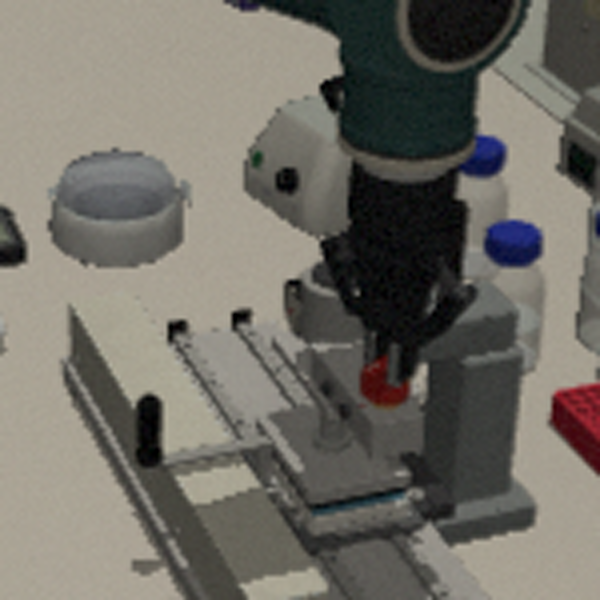

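Emit:
{"api": "play_rows", "payload": {
  "rot": [
    [0,0,0],
    [0,0,0],
    [0,0,0],
    [0,0,0],
    [0,0,0],
    [0,0,0],
    [0,0,0],
    [0,0,0]
  ],
  "slide": [
    [0,0,0],
    [0,0,0],
    [0,0,0],
    [0,0,0],
    [0,0,0],
    [0,0,0],
    [0,0,0],
    [0,0,0]
  ],
  "gripper": [1,1,1,1,1,1,1,1]
}}

```text
clock: 23.55
tool_pos: [597.9, -113.3, 218.6]
tool_rot: [[-0.001, 0.418, -0.908], [0.001, -0.908, -0.418], [-1.0, -0.001, 0.0]]
force: [-3.6, 4.9, 7.6]
grip_width: 11.5
```

```bash
python3 - <<'E'
from h import *
D=env.capture("side");crop(D,270,140,150,150,4,"pics/d17.png")
a=cv2.imread("pics/d16.png").astype(int);b=cv2.imread("pics/d17.png").astype(int)
d=abs(a-b).max(2)[400:560,240:460];print(d.mean(),d.max(),(d>40).sum())
E
```

```text
2.7292045454545453 17 0
```

Emit:
{"api": "play_rows", "payload": {
  "rot": [
    [0.11,0,0],
    [0.11,0,0],
    [0.11,0,0],
    [0.11,0,0],
    [0.02,0,0],
    [0,0,0],
    [0,0,0]
  ],
  "slide": [
    [0,0,0],
    [0,0,0],
    [0,0,0],
    [0,0,0],
    [0,0,0],
    [0,0,0],
    [0,0,0]
  ],
  "gripper": [1,1,1,1,1,1,1]
}}

```text
clock: 24.48
tool_pos: [598.1, -114.3, 218.6]
tool_rot: [[-0.0, -0.029, -1.0], [-0.0, -1.0, 0.029], [-1.0, 0.0, 0.0]]
force: [-0.3, 0.5, 7.4]
grip_width: 11.3
```

Emit:
{"api": "play_rows", "payload": {
  "rot": [
    [0,0,0],
    [0,0,0],
    [0,0,0],
    [0,0,0],
    [0,0,0],
    [0,0,0],
    [0,0,0]
  ],
  "slide": [
    [0,0,0],
    [0,0,0],
    [-3,0,0],
    [-4,0,0],
    [-4,0,0],
    [0,0,0],
    [0,0,0]
  ],
  "gripper": [0.5,0.4,0.4,0.4,0.4,0.4,0.4]
}}

```text
clock: 25.35
tool_pos: [597.7, -114.5, 327.4]
tool_rot: [[-0.002, -0.029, -1.0], [0.0, -1.0, 0.029], [-1.0, -0.0, 0.002]]
force: [0.3, -0.2, -0.6]
grip_width: 51.1
```

```bash
python3 - <<'E'
from h import *
W=env.capture("wrist"); cv2.imwrite("pics/w18.png",W["img"][:,:,::-1])
D=env.capture("side");crop(D,270,140,150,150,4,"pics/d18.png")
S=env.capture("scene");crop(S,210,165,160,160,3.75,"pics/s18.png")
o=env.observe();print(o["clock"],o["tool_pos"],o["force"],o["grip_width"])
E
```

```text
25.5 [ 597.61750803 -114.44548393  327.0420358 ] [-0.09219508 -0.3155125   0.07709606] 50.98723178981637
```

View pics/w18.png

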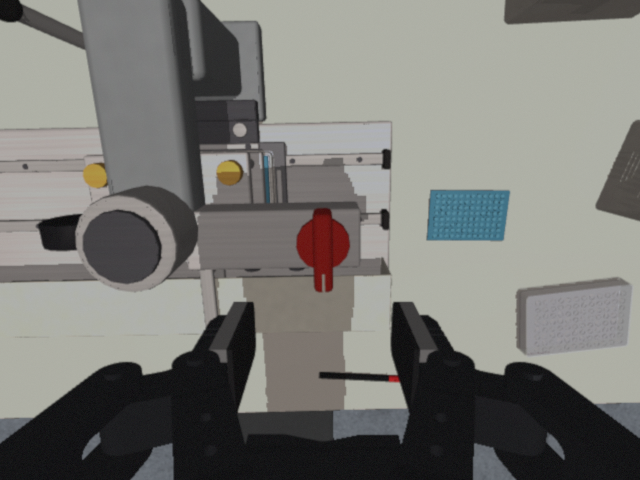

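View pics/d18.png

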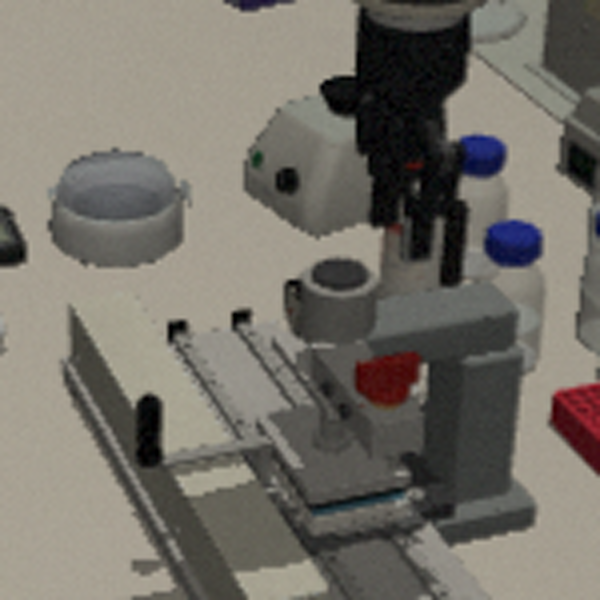

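View pics/s18.png

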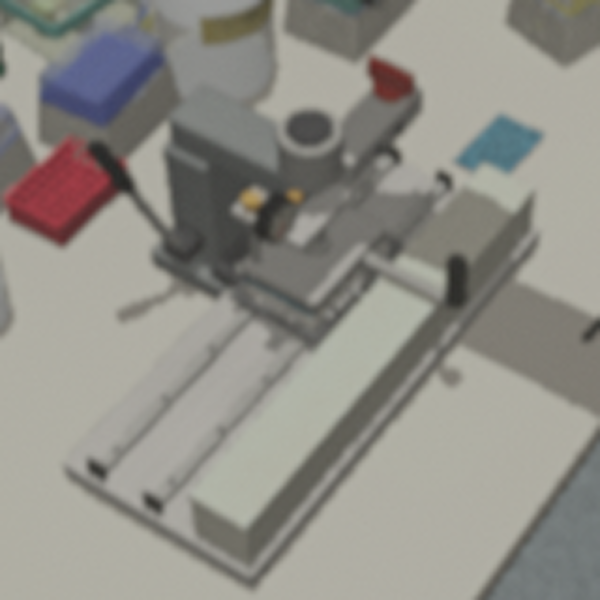

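```bash
python3 -c "
from rig import env
print(env.sign_off())"
```

```text
the job is handed in; nothing more can be done
None
```

I finished the job and handed it in at about 25.5 s of the 64 s allowed. No verdict was reported.

**What I did**
- **Shuttle:** I gripped the lever, lifted it about 0.28 rad and drew the shuttle off the load notch, about 37 mm. Then I let the lever down on the bar and pushed it along between loose fingers, slowing to about 16 mm/s near the notch. It dropped in at about 199 mm of travel.
- **Valve:** I turned the red valve open about 0.44 rad and waited about 5 s while the head sank. Then I turned it shut, released it and lifted the gripper clear.

**What the last checks showed**
- **Lever:** The grip stands upright with its top at about 163–166 mm, as expected with the pawl in the notch. The push force fell to zero when it dropped.
- **Head:** It rests on the mat with only a thin blue strip showing. Two pictures about 1 s apart, taken before I shut the valve, showed no movement.
- **Valve:** It is shut to within about 0.03 rad by its look in the wrist picture.
- **Gripper:** It is clear of everything, with no force on the tool.

**What I could not confirm**
- **Centring:** I did not measure how well the mat, plate and nest line up under the head. They only looked aligned in the pictures.
- **Press force:** I had no reading of the force between head and mat.
- **Bystanders:** I did not measure their positions. None was approached, and those in view looked undisturbed.
- **Bed position:** My first estimate from the bed corners was about 9 mm off in x compared with the wrist pictures. I used the direct wrist measurements of the lever and valve instead.

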